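Clear the drying plate and put a turned cup up to dry

ROBOT

A 6-joint arm with a two-finger parallel gripper is mounted at the origin on the work surface. World frame = base frame: x ahead of the robot, y to its left, z up, the work surface at z = 0. Lengths are in m, angles in rad, forces in N, time in s.
With the tool pointing down it reaches from about 0.425 to 0.95 m from the base axis. Payload 3.5 kg.
Tool frame: the origin (TCP) lies at the very end of the fingers, on their centre line; the grasp point (between the pads) lies 19 mm behind it (ctrl.pinch_z is the distance from the TCP to the grasp point, in m); z points along the fingers, y is the line along which they close (so a half turn about z gives the same grasp; the last joint's range is limited). The gripper opens to 85 mm and grips with 20 to 120 N. Pads are 22 mm wide; open, the fingers measure 114 mm over their backs; the gripper's body (76 mm by 85 mm) begins 54 mm behind the grasp point. The pads swing forward as they close: fully open they stand 13 mm farther back than shut.
Start: joints at [-1.495, 0.286, 1.577, -0, 1.279, -0.15], TCP at [0.151, -0.658, 0.231] pointing down, gripper open.
Joint ranges: [-2.77, 2.77], [-0.9, 2.22], [0.21, 2.48], [-1.53, 4.67], [0.24, 2.81], [-2.84, 2.84]. Speed limits (rad/s): [2.79, 2.79, 3.14, 3.14, 3.14, 3.14].

INTERFACE

Orientations are given as a unit quaternion [x, y, z, w].
In Python, from plant import ctrl gives the robot as it stands. The module is installed in compiled form; this text tells all that it offers.
- The arm moves only by the shell command python3 -m crank 'ROWS' [OPENING] [FORCE]. ROWS is JSON, a list of rows, each a list of 6 numbers: the shift along the tool's x, y, z in cm, then the turn, a rotation vector about the tool's x, y, z in rad. In form: [[tx, ty, tz, rx, ry, rz], ...]. A call has 1 to 10 rows; each row is the pose to reach, as a shift and turn from the pose commanded when the call began, along the tool's axes at that moment; what a row does not reach only later rows make up. A row lasts 1/10 s, in which the tool goes at most 50 mm and 8.59 degrees, less where a joint would pass 70% of its speed; a pose out of reach is approached as far as the arm can. A call with a gripper value outside its range is refused whole. OPENING is the opening, from 0 (shut) to 1 (fully open), set as the call begins (- or left out, the last holds). The fingers move at their own pace and stop on an object; FORCE is the grip in N (left out, the last holds). Time passes only in rows, so rows that repeat a pose let the fingers close. It gives the time, the measured TCP pose, the force, the opening and the grip force at its end, in the units of the state.
- ctrl.get_state(): the state, without advancing time (a new reading comes with each control period).
- ctrl.read_camera(name): name is "side" or "top" or "wrist"; returns (picture, depth): 480x640x3 uint8, blue, green, red; 480x640 float32, m along the optical axis (not along the pixel's ray), 0 where there is no reading.
- ctrl.camera_info(name): a dict with "K" (3x3 intrinsics, pixels), "origin" and "orientation" of the camera in the world. Camera axes: x right, y down, z forward; pixel columns grow to the right and rows downward; lengths in m; the calibration is good to about 2 mm. A picture is of the moment at which its call begins: read the wrist's pose just before it. camera_info takes no time and is no camera call; for the wrist camera it gives the pose at the moment of the call.
- ctrl.sign_off(): hands the job in; it is judged then, once.
The state is a dict: "time": time; "qpos": joint angles; "dq": joint speeds; "joint_efforts": joint torques, N m; "eef_pos": TCP position; "tcp_rot": TCP orientation; "contact_force": force on the tool from outside, world axes, zero at the start; "wrist_torque": the same for the moment, N m; "opening": opening from 0.0 (shut) to 1.0 (fully open); "finger_force": force on a finger pad.
Only numpy, scipy, OpenCV 4.12 (cv2) and the standard library are available. Lean on these libraries where they do the work, as an engineer would, in place of code of your own. Each camera call takes 0.05 s, during which the arm holds its last target. There are 200 camera calls.

TASK

First use the orange scraper to push all three wooden chips off the grey drying plate into the blue trough at its end, without touching the chips with the fingers, and stand the scraper back on its black pad. Then take the red-banded wooden cup from its cradle and set it gently, mouth down, over the free drying peg so that its rim rests all round on the peg's white disc; lower it, do not drop it. Leave the other cup, the wooden blanks and the turned pawn where they are.

Things in the scene. Friction and masses are not known exactly. Their poses are not given: they have to be found in the camera images.
- station: Fixed plate 230 mm (x) by 250 (y), flat grey top 40 mm above the table; beyond its +y end an open blue trough, inside y = 125 to 225, x = -110 to 110 mm, floor 4 mm, outer walls 40 mm high, no wall next to the plate. Origin: on the table under the plate's centre, z up. Pegs at x = 65, y = +-65 mm; chips on the near half, x = -80 to -30, y = -65 to 65 mm (centres).
- strip (a point): Point on the grey plate's top in the middle of the strip where the chips lie (station x = -55 mm, y = 0); axes as the station's. Sweeping along +y leads to the trough.
- trough (a point): Centre of the trough's floor (station x = 0, y = +175 mm).
- chip1: Loose chip: pale wooden disc, 30 mm diameter, 12 mm thick, lying flat. Origin: centre of its underside, z up.
- chip2: Loose chip: pale wooden block 26 x 18 x 12 mm, lying flat. Origin: centre of its underside, z up.
- chip3: Loose chip: pale wooden disc, 30 mm diameter, 12 mm thick, lying flat. Origin: centre of its underside, z up.
- scraper: Loose scraper, 0.2 kg: orange block 120 mm long (its x) by 26 mm thick (its y) by 28 mm high, with an upright dark wooden grip on top, 50 mm (x) by 22 mm (y), from 28 to 82 mm height. Stands on the pad. Origin: centre of its underside, z up. It pushes with its long faces (+y or -y).
- pad: Fixed black rubber pad, the scraper's place: 170 mm (x) by 110 mm (y), 3 mm thick. Origin: centre of its underside, on the table.
- cup: Loose turned wooden cup, 0.14 kg, straight and round: 56 mm diameter, 95 mm long, wall 6 mm, bottom 12 mm thick, cavity 44 mm wide, 83 mm deep; red band at the closed end. Origin: centre of the closed bottom's outside; z along its axis to the mouth. Starts lying in the cradle, axis level about 46 mm above the table, mouth to the robot's left or ahead-left.
- cup_rim (a point): Centre of the cup's mouth, 95 mm from its origin along its axis.
- cradle: Fixed wooden cradle under the cup: 85 mm along x (the cup's axis), 44 mm across, 21 mm high, so narrower than the cup. Origin: centre of its underside, on the table.
- free_peg: Fixed drying peg without a cup: white disc 80 mm across and 10 mm thick on the grey plate, with a round-topped wooden post 26 mm in diameter in its centre, its tip 70 mm above the plate. Origin: centre of the disc's underside, on the plate's top; z up. It may be the left or the right of the two.
- free_peg_tip (a point): Top of the free peg's post, 70 mm above its origin.
- dry_cup: Bystander: a dark cup of the same size with a yellow band, already standing mouth down on the other peg. Origin: centre of its closed bottom, now on top, 145 mm above the table.
- blank_a: Bystander: pale round wooden blank standing on the table, 36 mm diameter, 75 mm high. Origin: centre of its underside.
- blank_b: Bystander: brown round wooden blank standing on the table, 36 mm diameter, 60 mm high. Origin: centre of its underside.
- pawn: Bystander: small turned wooden pawn, 32 mm across, 61 mm high. Origin: centre of its underside.
Not all that is in view belongs to the job. Leave any purple or turquoise look-alike of the cup alone. What is shaped like the chip3 but green is not meant.

How it is judged:
On the way, in this order (a step that is already met when the one before it is completed fails the run):
1. all three chips lie in the blue trough (y of chip1 in the frame of station between 0.127 and 0.225 m and x of chip1 in the frame of station between -0.112 and 0.112 m and z of each of chip1, chip2, chip3 in the frame of station below 0.045 m and y of chip2 in the frame of station between 0.127 and 0.225 m and x of chip2 in the frame of station between -0.112 and 0.112 m and y of chip3 in the frame of station between 0.127 and 0.225 m and x of chip3 in the frame of station between -0.112 and 0.112 m), for 0.2 s.
2. the scraper stands released on its pad (horizontal distance between scraper and pad below 0.06 m and angle between scraper's own z axis and vertical below 0.1 rad and z of scraper in the frame of pad below 0.008 m and contact force between the fingers and scraper below 0.1 N and linear speed of scraper below 0.02 m/s), for 0.2 s.
3. the cup is seated mouth down on the free peg and released (angle between cup's own z axis and vertical above 3.04 rad and horizontal distance between cup and free_peg below 0.015 m and z of cup in the frame of free_peg between 0.098 and 0.11 m and contact force between the fingers and cup below 0.1 N and linear speed of cup below 0.02 m/s), for 0.2 s.
At the end, for the whole second after the job is handed in: Chips inside the trough, under 45 mm high; scraper released, upright (0.1 rad) on its pad, centres within 60 mm; cup released, at rest mouth down (0.1 rad) on the free peg, axes within 15 mm, its bottom 98 to 110 mm above the peg's origin (all of step 1 and all of step 2 and all of step 3); the robot touches nothing.
It fails at once if the other cup is moved by more than 20 mm or tipped (distance of dry_cup from where it was at the start of the episode above 0.02 m or angle between dry_cup's own z axis and vertical below 2.7 rad).
It fails at once if a blank or the pawn is moved by more than 20 mm or tipped over (distance of any of blank_a, blank_b, pawn from where it was at the start of the episode above 0.02 m or angle between any of blank_a, blank_b, pawn's own z axis and vertical above 0.4 rad).
It fails at once if a finger pushes a chip (more than 0.5 N) (contact force between the fingers and chip1 above 0.5 N or contact force between the fingers and chip2 above 0.5 N or contact force between the fingers and chip3 above 0.5 N).
It fails at once if the cup is dropped or slammed onto the peg (faster than 0.5 m/s while around the peg) (horizontal distance between cup and free_peg below 0.02 m and z of cup in the frame of free_peg below 0.16 m and linear speed of cup above 0.5 m/s).
It also fails if it takes over 64 s, if anything falls off the work surface, if the arm or the gripper's body presses on something with over 40 N, if the wrist force passes 120 N, or if a joint passes its speed limit or range.

## Working session

There is one attempt and no reset: what is moved stays moved. The work goes in short steps, Python scripts to look and compute and a shell command to move; the robot and the scene stay as the last step left them, time stands still between calls to the robot, and variables do not carry over. Pictures are saved under pics/ and viewed, at most 10 in all, crops included, and the job is handed in when it is done.

```bash
mkdir -p pics; ls; cat > h.py <<'E'
import numpy as np, cv2
from scipy.spatial.transform import Rotation as R
from plant import ctrl
def shot(n,f):
    i=ctrl.camera_info(n); p,d=ctrl.read_camera(n)
    cv2.imwrite('pics/'+f+'.png',p); np.savez(f,p=p,d=d,K=i['K'],o=i['origin'],q=i['orientation']); return p,d,i
def ld(f): return np.load(f+'.npz')
def rot(q):
    q=np.array(q); return q if q.shape==(3,3) else R.from_quat(q).as_matrix()
def pts(f):
    z=ld(f); K=z['K']; v,u=np.mgrid[:480,:640]; d=z['d']
    c=np.stack([(u-K[0,2])/K[0,0]*d,(v-K[1,2])/K[1,1]*d,d],-1)
    return c@rot(z['q']).T+z['o']
def ray(f,u,v,h):
    z=ld(f); K=z['K']; r=rot(z['q'])@np.array([(u-K[0,2])/K[0,0],(v-K[1,2])/K[1,1],1]); o=z['o']
    return o+r*(h-o[2])/r[2]
def proj(f,P):
    z=ld(f); c=(np.array(P)-z['o'])@rot(z['q']); c=c@z['K'].T; return c[...,:2]/c[...,2:]
E
python3 - <<'E'
from h import *
for n in ('top','side','wrist'):
    p,d,i=shot(n,n+'0'); print(n,i['origin'],i['orientation'],i['K'])
print(ctrl.get_state())
E
```

```text
pics
top [ 0.36708426 -0.09288133  1.45632323] [-0.69637181  0.71372145 -0.050201    0.05610572] [[515.89788683   0.         324.19896056]
 [  0.         515.89788683 242.24520628]
 [  0.           0.           1.        ]]
side [0.1125465  0.97970785 0.91312364] [-0.17589872  0.87032634 -0.45074432  0.09176745] [[613.39950477   0.         314.52508972]
 [  0.         613.39950477 230.69817991]
 [  0.           0.           1.        ]]
wrist [ 0.23044939 -0.63901729  0.37319612] [ 0.77245868 -0.61416241 -0.10145232  0.12577581] [[355.76195067   0.         321.75908827]
 [  0.         355.76195067 237.23010457]
 [  0.           0.           1.        ]]
{'time': 0.15, 'qpos': array([-1.49502014e+00,  2.86988232e-01,  1.57785579e+00,  2.54201994e-06,
        1.27859458e+00, -1.49989622e-01]), 'dq': array([-0.00049413, -0.00195781, -0.00377489, -0.00049885, -0.00059713,
        0.00055041]), 'joint_efforts': array([ 3.15096586e-04, -4.06609654e+01, -2.93138266e+01, -1.46758598e-04,
        4.02706442e-03,  6.39811191e-06]), 'eef_pos': array([ 0.15109744, -0.65734229,  0.23023939]), 'tcp_rot': array([ 9.93635106e-01,  1.12642907e-01,  3.54566739e-05, -9.22294539e-04]), 'contact_force': array([-0.17772088, -0.05472294,  0.28540665]), 'wrist_torque': array([-0.01414082, -0.03621688,  0.01976559]), 'finger_force': 0.0, 'opening': 0.9981961402265278}
```

View pics/top0.png

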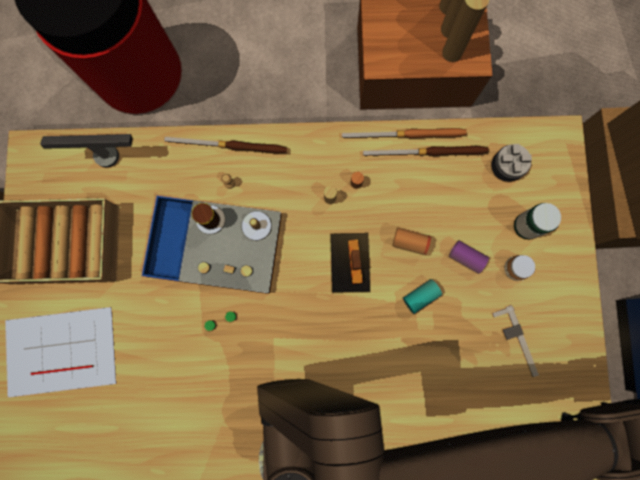

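View pics/side0.png

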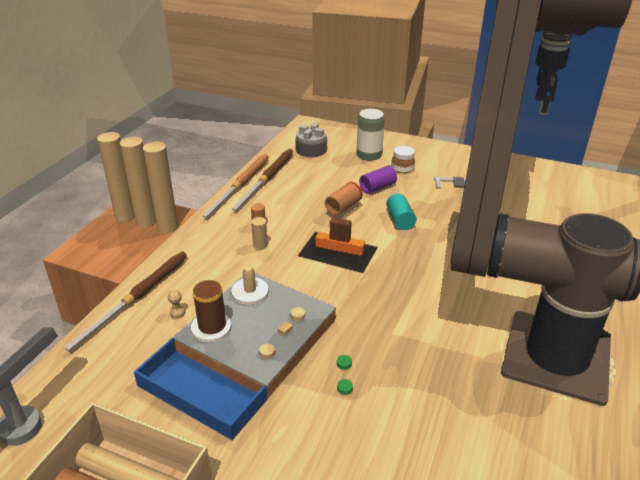

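Top view: the dark cup is at (207,215) and the free peg at (257,224). The chips are at (204,267), (230,268) and (247,271), the scraper at (355,262) on its pad, and the red-banded cup at (413,241). Next I'll measure from depth in both views.

```bash
python3 - <<'E'
from h import *
P=pts('top0'); z=ld('top0'); p=z['p']; hsv=cv2.cvtColor(p,cv2.COLOR_BGR2HSV)
Z=P[...,2]
def rect(m,name):
    X=P[m][:,:2].astype(np.float32)
    r=cv2.minAreaRect(X*1000); print(name,m.sum(),'rect',np.round(r[0],1),np.round(r[1],1),round(r[2],2),'mean',np.round(P[m].mean(0)*1000,1),'zq',np.round(np.percentile(Z[m],[5,50,95])*1000,1))
def box(u0,v0,u1,v1):
    m=np.zeros(Z.shape,bool); m[v0:v1,u0:u1]=1; return m
S=hsv[...,1];H=hsv[...,0];V=hsv[...,2]
rect(box(140,190,290,295)&(abs(Z-.04)<.004)&(S<60),'plate')
for n,b in dict(c1=(196,259,212,275),c2=(222,261,237,275),c3=(239,263,255,279)).items(): rect(box(*b)&(Z>.047),n)
rect(box(335,230,375,298)&(Z>.02),'scr'); rect(box(335,230,375,298)&(Z>.06),'grip'); rect(box(335,230,375,298)&(S>180)&(H<20)&(V>120)&(Z>.015)&(Z<.05),'orange')
rect(box(325,228,376,300)&(V<70)&(Z<.02),'pad')
rect(box(388,222,438,262)&(Z>.03),'cup'); rect(box(388,222,438,262)&(Z>.064),'cuptop')
rect(box(240,205,275,245)&(Z>.046)&(Z<.06),'disc'); rect(box(235,200,280,250)&(Z>.08),'post')
rect(box(188,195,230,240)&(Z>.13),'dry')
rect(box(320,184,342,206)&(Z>.04),'bl_a'); rect(box(348,170,368,190)&(Z>.04),'bl_b');rect(box(218,172,238,190)&(Z>.03),'pawn')
c=lambda u0,v0,u1,v1,k:cv2.resize(p[v0:v1,u0:u1],None,fx=k,fy=k,interpolation=cv2.INTER_CUBIC)
cv2.imwrite('pics/topcrop.png',np.vstack([c(140,190,300,300,4),cv2.resize(c(320,215,480,315,4),(640,160*2+0))[:,:]])[:600] if 0 else c(140,190,340,300,4))
cv2.imwrite('pics/topcrop2.png',c(320,215,450,305,5))
E
```

```text
plate 4492 rect [587.7 230.5] [356.1 230.6] 81.13 mean [562.7 179.7  40.2] zq [36.8 40.3 43.5]
c1 92 rect [451.8  81.8] [387.   31.4] 68.76 mean [514.9 240.8  82.7] zq [47.8 52.2 58. ]
c2 65 rect [448.1  47.4] [323.3  21.4] 63.77 mean [508.6 171.3  95.6] zq [49.4 52.1 58. ]
c3 94 rect [503.5 129.6] [38.3 32.7] 88.65 mean [505.6 131.5  52.9] zq [48.9 52.8 57.1]
scr 432 rect [ 471.9 -153.8] [ 61.9 234.4] 74.61 mean [ 521.5 -165.5   84.8] zq [26.7 35.  89.6]
grip 175 rect [ 456.8 -143.3] [ 36.7 202.5] 70.93 mean [ 518.1 -163.3  162.4] zq [  75.6   84.9 1456.3]
orange 218 rect [ 528.8 -167.7] [119.1  25.7] 3.8 mean [ 525.5 -167.6   31.3] zq [25.3 31.3 36.1]
pad 1627 rect [ 528.8 -154.5] [104.7 165.3] 89.94 mean [ 525.6 -149.6    3.6] zq [-1.8  3.6  8.7]
cup 723 rect [ 473.1 -242.2] [105.6 350.6] 52.13 mean [ 570.9 -318.2   93.5] zq [50.9 68.6 77. ]
cuptop 518 rect [ 504.7 -212.2] [ 97.  351.2] 33.64 mean [ 571.5 -317.5  108.1] zq [65.  70.7 78.2]
disc 517 rect [629.2 101. ] [89.6 93.9] 77.53 mean [630.9 102.8  50.9] zq [46.9 50.8 55.8]
post 95 rect [508.3   4.3] [341.9  24.9] 38.7 mean [599.3  79.4 258.8] zq [  85.5  105.4 1456.3]
dry 403 rect [509.1  88.9] [458.1  55. ] 45.14 mean [644.6 224.1 167.7] zq [139.  145.3 150.4]
bl_a 163 rect [ 715.1 -103.4] [33.7 36.3] 43.33 mean [ 712.9 -103.2   71.6] zq [48.5 74.2 79.7]
bl_b 150 rect [ 569.5 -146.7] [ 35.1 417.4] 79.93 mean [ 746.4 -177.7   96.1] zq [44.8 60.5 66.2]
pawn 86 rect [766.8 185.3] [26.5 26.8] 82.7 mean [766.3 185.6  58.3] zq [50.6 59.1 65.2]
```

View pics/topcrop2.png

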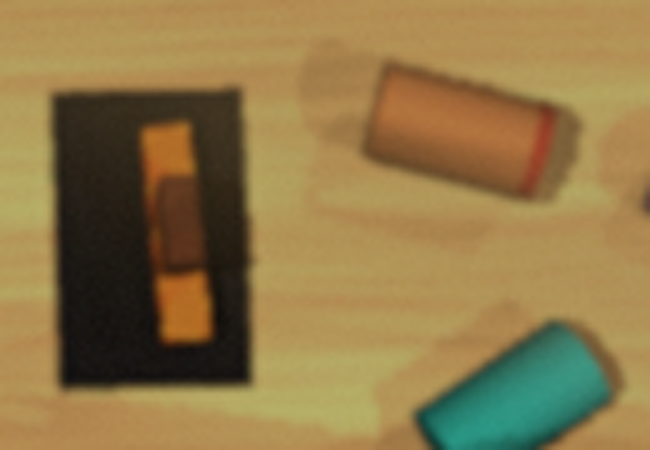

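The scraper's long axis is near world x. The cup's mouth points to +y (left in the picture) and slightly ahead, with the red band on the right. I'll refine this with bad depth filtered out, and check heights against the side view.

```bash
cat > meas.py <<'E'
from h import *
def run(f,specs):
    P=pts(f); z=ld(f); p=z['p']; hsv=cv2.cvtColor(p,cv2.COLOR_BGR2HSV); Z=P[...,2]; S=hsv[...,1].astype(int)
    for n,(b,lo,hi,smax) in specs.items():
        m=np.zeros(Z.shape,bool); u0,v0,u1,v1=b; m[v0:v1,u0:u1]=1
        m&=(z['d']>.05)&(Z>lo)&(Z<hi)&(S<smax)
        m=cv2.morphologyEx(m.astype(np.uint8),cv2.MORPH_OPEN,np.ones((3,3)))>0 if m.sum()>300 else m
        X=P[m]; 
        if len(X)<5: print(n,'none'); continue
        r=cv2.minAreaRect((X[:,:2]*1000).astype(np.float32))
        print(n,len(X),'ctr',np.round(r[0],1),np.round(r[1],1),round(r[2],1),'mean',np.round(X.mean(0)*1000,1),'z95',np.round(np.percentile(X[:,2],[5,95])*1000,1))
E
python3 - <<'E'
from meas import *
A=999
run('top0',dict(plate=((180,190,292,297),.033,.047,60),grip=((335,230,375,298),.065,.1,A),scr=((335,230,375,298),.02,.1,A),pad=((325,228,376,300),-.01,.012,70),
 cup=((388,222,438,262),.03,.1,A),c1=((196,259,212,275),.047,.07,A),c2=((222,261,237,275),.047,.07,A),c3=((239,263,255,279),.047,.07,A),
 post=((240,205,280,245),.075,.14,A),dry=((188,195,230,240),.13,.17,A),blb=((348,170,368,190),.04,.08,A)))
print('side')
run('side0',dict(plate=((175,270,340,390),.033,.047,60),grip=((325,215,356,245),.05,.1,A),orange=((312,230,368,258),.015,.05,A),cup=((322,180,365,218),.03,.1,A),
 disc=((228,275,272,305),.045,.055,60),post=((240,260,260,295),.07,.13,A),
 c1=((255,340,278,360),.046,.07,A),c2=((276,320,294,337),.046,.07,A),c3=((288,304,308,322),.046,.07,A),dry=((190,280,228,345),.08,.16,A)))
# cup edge line points by hand -> top crop2 px (/5 + 320,215)
for u,v in [(390,62),(368,155),(556,108),(535,198),(545,152)]: print(ray('top0',320+u/5,215+v/5,.046 if 0 else .05)[:2])
E
```

```text
plate 5265 ctr [578.7 178.6] [250.8 228.1] 80.9 mean [561.1 177.   40.4] z95 [35.7 45.1]
grip 162 ctr [ 528.2 -168.2] [50.5 22.2] 4.3 mean [ 527.4 -167.7   84.3] z95 [78.2 90.1]
scr 417 ctr [ 528.4 -168.3] [120.1  26.4] 4.1 mean [ 525.4 -167.2   52.5] z95 [26.8 88.2]
pad 294 ctr [ 486.5 -153.8] [96.  73.6] 88.5 mean [ 468.3 -140.2    3.8] z95 [-1.5  8.8]
cup 705 ctr [ 578. -324.] [94.7 56.3] 74.2 mean [ 574.9 -322.8   66.8] z95 [51.2 76. ]
c1 90 ctr [517.5 247.7] [38.8 27.5] 88.3 mean [518.1 248.2  52.2] z95 [47.8 57.4]
c2 63 ctr [513.  179.7] [26.  17.3] 74.6 mean [513.1 179.6  52.4] z95 [49.4 57.7]
c3 94 ctr [503.5 129.6] [38.3 32.7] 88.6 mean [505.6 131.5  52.9] z95 [48.9 57.1]
post 87 ctr [631.5 102.4] [22.3 25.6] 86.4 mean [629.7 101.6 101.2] z95 [ 82.3 112.6]
dry 393 ctr [650.4 230.7] [55.8 56.1] 35.1 mean [649.5 229.9 145. ] z95 [139.7 150. ]
blb 146 ctr [ 757.5 -179.9] [34.1 34.3] 2.9 mean [ 756.8 -180.    58.8] z95 [44.4 65. ]
side
plate 7310 ctr [580.2 181.6] [253.2 232.8] 81.0 mean [559.  199.6  39.3] z95 [36.3 42.4]
grip 332 ctr [ 528.8 -162.6] [49.6 31.1] 6.8 mean [ 527.
[... 154 characters left out ...]
[103.9  59.5] 69.1 mean [ 572.5 -312.5   58.2] z95 [35.  72.6]
disc 552 ctr [632.  110.5] [76.8 76.7] 33.9 mean [630.1 113.5  49.2] z95 [46.2 52.1]
post 207 ctr [631.3 111.4] [25.2 22.4] 32.7 mean [630.1 113.3  92.2] z95 [ 72.7 108.6]
c1 162 ctr [519.6 253.3] [29.2 30.2] 41.1 mean [519.4 253.9  50.9] z95 [47.4 53.8]
c2 108 ctr [514.7 182.9] [28.8 20. ] 74.9 mean [514.  184.   50.6] z95 [46.9 54.2]
c3 135 ctr [508.3 135. ] [27.1 31.2] 26.3 mean [507.8 136.7  51. ] z95 [47.1 54. ]
dry 1145 ctr [651.4 235.1] [56.5 60.9] 50.3 mean [644.7 245.  124.6] z95 [ 85.4 146. ]
[ 0.61678582 -0.2886718 ]
[ 0.56517177 -0.27424074]
[ 0.58870495 -0.37884299]
[ 0.53905559 -0.36461418]
[ 0.56437776 -0.37146601]
```

View pics/topcrop.png

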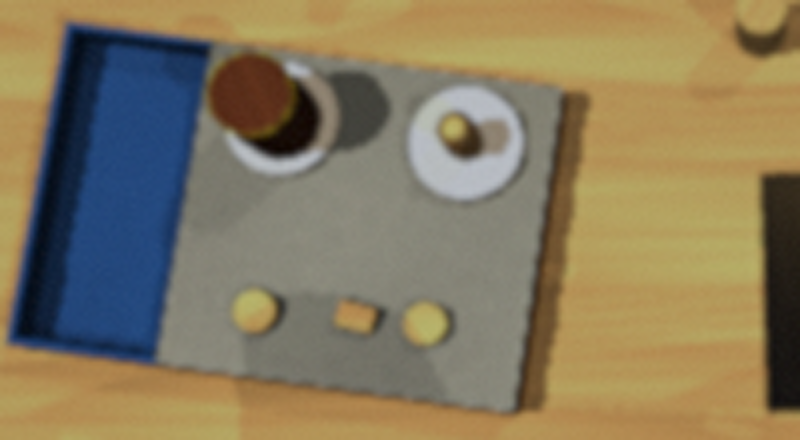

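The crop shows the trough on the left (+y), the dark cup at (250,95) and the free peg's disc centred at about (465,142). The chips are at (255,311), (357,316) and (425,324). From this, the station sits at about (579,180) mm with a yaw of −9°. Next I'll plan a move to look at the scraper and cup with the wrist camera.

```bash
cat > go.py <<'E'
import sys; from h import *
# go.py x y z yawdeg(of tool x, tool down): shift cm / turn in tool axes
def go(x,y,z,yaw,Rt=None):
    s=ctrl.get_state(); R0=R.from_quat(s['tcp_rot'])
    if Rt is None:
        a=np.radians(yaw); Rt=R.from_matrix(np.array([[np.cos(a),np.sin(a),0],[np.sin(a),-np.cos(a),0],[0,0,-1]]))
    print('t',round(s['time'],2),'pos',np.round(s['eef_pos'],4),'shift cm',np.round(R0.inv().apply(np.array([x,y,z])-s['eef_pos'])*100,2),'turn',np.round((R0.inv()*Rt).as_rotvec(),4))
if __name__=='__main__': go(*map(float,sys.argv[1:]))
E
python3 go.py .46 -.2 .26 4.1
```

```text
t 0.15 pos [ 0.1511 -0.6573  0.2302] shift cm [ 40.34 -37.66  -2.9 ] turn [-1.800e-03 -1.000e-04  1.542e-01]
```

```bash
python3 -m crank '[[4,-3.7,-0.3,0,0,0.015],[8,-7.5,-0.6,0,0,0.03],[12,-11.2,-0.9,0,0,0.045],[16,-15,-1.2,0,0,0.06],[20,-18.7,-1.5,0,0,0.075],[24,-22.5,-1.8,0,0,0.09],[28,-26.2,-2.1,0,0,0.11],[32,-30,-2.4,0,0,0.125],[36,-33.7,-2.7,0,0,0.14],[39,-36.5,-2.9,0,0,0.15]]' && python3 -m crank '[[1.2,-1.2,0,0,0,0.005],[1.2,-1.2,0,0,0,0.005],[1.2,-1.2,0,0,0,0.005],[1.2,-1.2,0,0,0,0.005]]'; python3 - <<'E'
from h import *
print(ctrl.get_state()['eef_pos']); shot('wrist','w1')
E
```

```text
time: 1.15
eef_pos: [0.4306, -0.2417, 0.2586]
tcp_rot: [0.999, 0.038, 0.0, 0.0]
contact_force: [1.1, -0.7, -0.6]
opening: 0.999
finger_force: 0.0
time: 1.55
eef_pos: [0.4405, -0.2316, 0.2582]
tcp_rot: [0.999, 0.035, -0.0, -0.0]
contact_force: [0.4, -0.6, 0.1]
opening: 0.999
finger_force: 0.0
[ 0.44047391 -0.23156493  0.25821361]
```

View pics/w1.png

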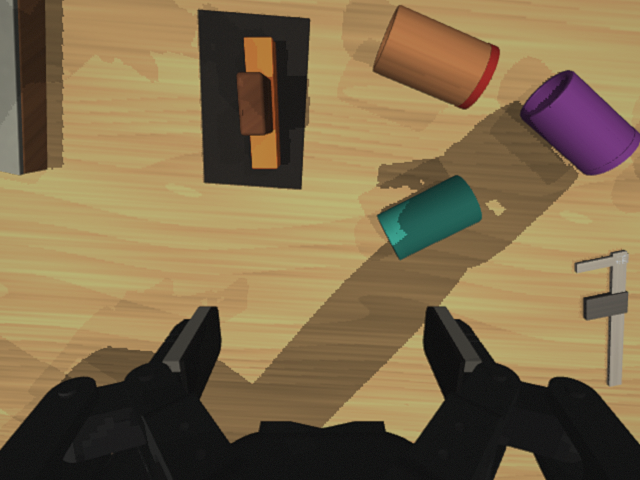

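The wrist view shows the scraper grip at about (254,103), the pad spanning (198..310, 10..188), and the red-banded cup at (437,57) with its mouth to the left.

```bash
python3 - <<'E'
from meas import *
A=999
run('w1',dict(grip=((225,60,285,140),.065,.1,A),scr=((225,25,295,180),.02,.1,A),cup=((365,0,505,115),.03,.1,A),cuptop=((365,0,505,115),.068,.09,A)))
for u,v in [(198,10),(310,18),(302,188),(204,182)]: print(np.round(ray('w1',u,v,.003)[:2]*1000,1))
E
python3 go.py .528 -.167 .16 4.1;python3 go.py .528 -.167 .043 4.1
```

```text
grip 1829 ctr [ 527.7 -165.7] [49.8 22.3] 4.3 mean [ 528.3 -167.1   84.2] z95 [74.7 86.6]
scr 4228 ctr [ 527.3 -165.7] [119.3  26.4] 4.3 mean [ 529.8 -167.8   55.2] z95 [29.9 86.3]
cup 7876 ctr [ 577.4 -321.2] [94.5 55.4] 73.6 mean [ 575.  -319.2   67.2] z95 [52.8 73.6]
cuptop 4506 ctr [ 578.1 -321.4] [94.5 34.6] 73.5 mean [ 578.  -321.    71.6] z95 [68.9 73.9]
[611.7 -98.7]
[ 612.6 -207.7]
[ 444.6 -208.8]
[443.6 -98.6]
t 1.6 pos [ 0.4404 -0.2318  0.2583] shift cm [ 9.19 -5.86  9.82] turn [-0.0001  0.0005 -0.0024]
t 1.6 pos [ 0.4404 -0.2318  0.2583] shift cm [ 9.2  -5.86 21.52] turn [-0.0001  0.0005 -0.0024]
```

```bash
python3 -m crank '[[2.5,-1.6,2.5,0,0,0],[5,-3.2,5,0,0,0],[7.5,-4.8,7.5,0,0,0],[9.2,-5.9,10,0,0,0],[9.2,-5.9,12,0,0,0],[9.2,-5.9,14.5,0,0,0],[9.2,-5.9,17,0,0,0],[9.2,-5.9,19,0,0,0],[9.2,-5.9,20.5,0,0,0],[9.2,-5.9,21.5,0,0,0]]' 1 50 && python3 -m crank '[[0,0,0,0,0,0],[0,0,0,0,0,0],[0,0,0,0,0,0],[0,0,0,0,0,0],[0,0,0,0,0,0],[0,0,0,0,0,0],[0,0,0,0,0,0],[0,0,0,0,0,0]]' 0 50 ; python3 go.py .528 -.167 .25 -9
```

```text
time: 2.6
eef_pos: [0.5279, -0.1662, 0.0421]
tcp_rot: [0.999, 0.035, -0.001, -0.0]
contact_force: [-0.1, 0.2, 0.1]
opening: 1.0
finger_force: 0.0
time: 3.4
eef_pos: [0.5295, -0.1659, 0.0446]
tcp_rot: [0.999, 0.035, 0.001, 0.001]
contact_force: [-0.3, 0.0, 5.7]
opening: 0.251
finger_force: 50.2
t 3.4 pos [ 0.5295 -0.1659  0.0446] shift cm [ -0.12   0.12 -20.54] turn [ 0.0009 -0.0018  0.2281]
```

```bash
python3 go.py .50 .05 .24 -9; python3 -m crank '[[0,0,-1,0,0,0],[0,0,-3,0,0,0],[0,0,-6,0,0,0],[0,0,-9,0,0,0.02],[-0.5,-2,-12,0,0,0.05],[-0.7,-5,-15,0,0,0.09],[-0.9,-8,-18,0,0,0.13],[-1.1,-11,-19.5,0,0,0.17],[-1.2,-14,-19.5,0,0,0.21],[-1.3,-17,-19.5,0,0,0.228]]'; python3 go.py .50 .05 .24 -9
```

```text
t 3.4 pos [ 0.5295 -0.1659  0.0446] shift cm [ -1.38 -21.72 -19.56] turn [ 0.0009 -0.0018  0.2281]
time: 4.4
eef_pos: [0.5027, 0.0046, 0.2385]
tcp_rot: [0.997, -0.079, -0.0, -0.0]
contact_force: [-0.3, 0.8, -2.7]
opening: 0.251
finger_force: 49.5
t 4.4 pos [0.5027 0.0046 0.2385] shift cm [-0.98 -4.44 -0.15] turn [-0.0003  0.0008 -0.0014]
```

```bash
python3 -m crank '[[-0.5,-2,0,0,0,0],[-1,-4,0,0,0,0],[-1,-4.4,0,0,0,0],[-1,-4.4,0,0,0,0],[-1,-4.4,0,0,0,0]]' && python3 - <<'E'
from h import *
shot('wrist','w2')
E
python3 go.py .5 .05 .24 -9
```

```text
time: 4.9
eef_pos: [0.5004, 0.0477, 0.238]
tcp_rot: [0.997, -0.079, -0.001, 0.0]
contact_force: [0.4, 0.4, -3.4]
opening: 0.253
finger_force: 49.6
t 4.95 pos [0.5005 0.0475 0.2381] shift cm [-0.09 -0.24 -0.19] turn [ 0.0004  0.0008 -0.0009]
```

View pics/w2.png

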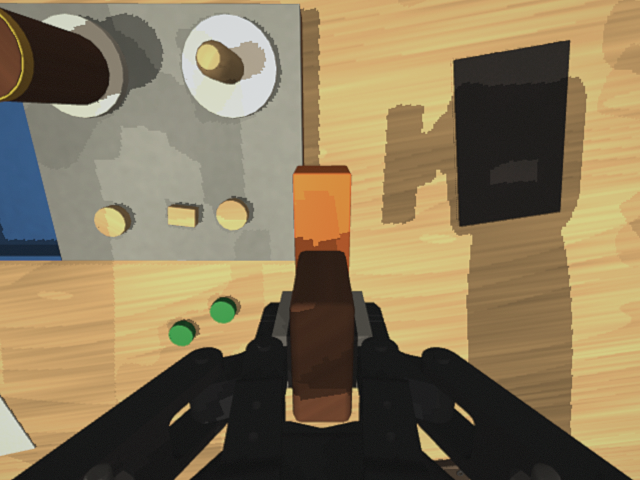

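The wrist view shows the plate's near edge at v≈260 and its right edge at u≈299, both square to the tool, so the −9° yaw is right. The chips are at (112,221), (181,216) and (232,214), the disc is at (230,65), and the scraper is held straight.

```bash
python3 - <<'E'
from meas import *
A=999
run('w2',dict(c1=((85,195,140,245),.046,.07,A),c2=((160,195,205,235),.046,.07,A),c3=((210,190,255,236),.046,.07,A),
 disc=((165,0,295,130),.045,.056,70),post=((180,30,260,95),.085,.13,A)))
r=lambda u,v,h=.04:print((u,v),np.round(ray('w2',u,v,h)[:2]*1000,1))
for q in [(301,5),(299,150),(299,260),(61,260)]: r(*q)
r(230,66,.05); r(208,55,.11)
a=np.radians(-9); c=np.array([579,181]); X=np.array([np.cos(a),np.sin(a)]);Y=np.array([-np.sin(a),np.cos(a)])
for q in [(-115,-125),(-115,125),(-62,-100),(-62,137),(65,-65)]: print(q,np.round(c+q[0]*X+q[1]*Y,1))
E
```

```text
c1 812 ctr [518.6 251.3] [29.8 29.2] 51.2 mean [518.8 249.9  52.2] z95 [48.4 53.8]
c2 558 ctr [512.6 181.9] [26.  18.4] 74.5 mean [513.1 180.9  52.1] z95 [48.2 53.8]
c3 778 ctr [506.8 134.1] [29.4 28.9] 80.1 mean [507.3 133.6  52.3] z95 [49.9 53.7]
disc 6119 ctr [631.8 106.5] [79.1 79.1] 88.9 mean [631.8 104.1  50.6] z95 [49.2 51.9]
post 1209 ctr [631.6 105.9] [24.8 25.1] 53.5 mean [630.  103.6 103.6] z95 [ 90.5 110.3]
(301, 5) [670.4  38.2]
(299, 150) [555.3  60.4]
(299, 260) [446.1  79.9]
(61, 260) [484.5 323. ]
(230, 66) [633.2 105.1]
(208, 55) [632.8 105.6]
(-115, -125) [445.9  75.5]
(-115, 125) [485.  322.5]
(-62, -100) [502.1  91.9]
(-62, 137) [539.2 326. ]
(65, -65) [633.  106.6]
```

```bash
python3 go.py .502 .091 .083 -9
```

```text
t 4.95 pos [0.5005 0.0475 0.2381] shift cm [-0.53 -4.33 15.51] turn [ 0.0004  0.0008 -0.0009]
```

```bash
python3 -m crank '[[-0.2,-1.5,2,0,0,0],[-0.4,-3,5,0,0,0],[-0.5,-4.3,8,0,0,0],[-0.5,-4.3,11,0,0,0],[-0.5,-4.3,13,0,0,0],[-0.5,-4.3,14,0,0,0],[-0.5,-4.3,14.8,0,0,0],[-0.5,-4.3,15.3,0,0,0],[-0.5,-4.3,15.4,0,0,0],[-0.5,-4.3,15.4,0,0,0]]'; python3 go.py .539 .326 .083 -9
```

```text
time: 5.95
eef_pos: [0.5031, 0.0913, 0.0853]
tcp_rot: [0.997, -0.079, 0.001, -0.0]
contact_force: [-0.1, -0.3, -3.2]
opening: 0.252
finger_force: 49.7
t 5.95 pos [0.5031 0.0913 0.0853] shift cm [ -0.13 -23.74   0.24] turn [-0.0002 -0.0015 -0.0003]
```

```bash
python3 -m crank '[[0,0,0.1,0,0,0],[0,0,0.2,0,0,0],[0,-0.6,0.2,0,0,0],[0,-1.6,0.2,0,0,0],[0,-2.8,0.2,0,0,0],[0,-4,0.2,0,0,0],[0,-5.2,0.2,0,0,0],[0,-6.4,0.2,0,0,0],[0,-7.6,0.2,0,0,0],[0,-8.8,0.2,0,0,0]]' && python3 go.py .539 .326 .083 -9; python3 -m crank '[[0,-1.2,0,0,0,0],[0,-2.4,0,0,0,0],[0,-3.6,0,0,0,0],[0,-4.8,0,0,0,0],[0,-6,0,0,0,0],[0,-7.2,0,0,0,0],[0,-8.4,0,0,0,0],[0,-9.4,0,0,0,0],[0,-10.2,0,0,0,0],[0,-10.8,0,0,0,0]]';  python3 go.py .539 .326 .083 -9
```

```text
time: 6.95
eef_pos: [0.5163, 0.1795, 0.0825]
tcp_rot: [0.997, -0.078, -0.0, 0.0]
contact_force: [-0.6, -0.4, -2.1]
opening: 0.25
finger_force: 49.7
t 6.95 pos [0.5163 0.1795 0.0825] shift cm [ -0.05 -14.82  -0.05] turn [0.0001 0.0001 0.0002]
time: 7.95
eef_pos: [0.5332, 0.2858, 0.0824]
tcp_rot: [0.997, -0.078, -0.0, 0.0]
contact_force: [0.2, 0.2, -3.2]
opening: 0.25
finger_force: 49.8
t 7.95 pos [0.5332 0.2858 0.0824] shift cm [-0.05 -4.06 -0.06] turn [0.     0.0001 0.0002]
```

```bash
python3 -m crank '[[0,-0.8,0,0,0,0],[0,-1.6,0,0,0,0],[0,-2.4,0,0,0,0],[0,-3.2,0,0,0,0],[0,-4,0,0,0,0],[0,-4.6,0,0,0,0],[0,-5,0,0,0,0],[0,-5,0,0,0,0],[0,-5,0,0,0,0],[0,-5,0,0,0,0]]';  python3 - <<'E'
from h import *
shot('side','s3')
p=cv2.imread('pics/s3.png'); cv2.imwrite('pics/s3c.png',cv2.resize(p[250:450,120:360],None,fx=2.5,fy=2.5))
E
python3 go.py .5 .15 .22 -9
```

```text
time: 8.95
eef_pos: [0.5409, 0.3341, 0.0824]
tcp_rot: [0.997, -0.079, -0.0, 0.0]
contact_force: [0.2, 0.4, -2.5]
opening: 0.253
finger_force: 49.8
t 9.0 pos [0.5409 0.3341 0.0825] shift cm [ -1.16  18.83 -13.75] turn [ 0.0002  0.0001 -0.0005]
```

View pics/s3c.png

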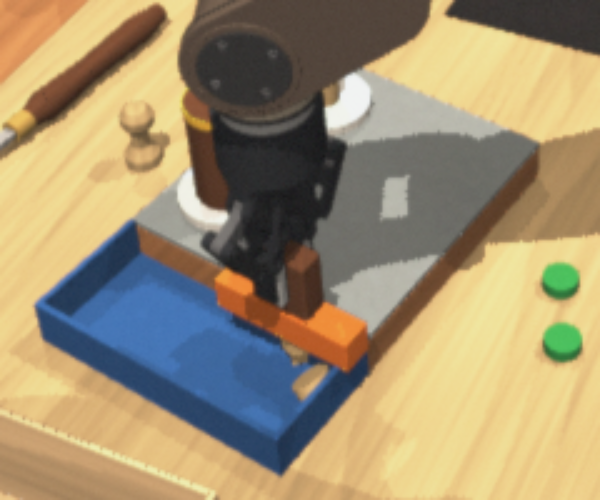

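The grey plate is clear. Two chips show in the trough at about (293,352) and (310,380), and the third must be hidden behind the scraper. I'll lift away and check.

```bash
python3 -m crank '[[0,0,-1.5,0,0,0],[0,0,-4,0,0,0],[0,0,-7,0,0,0],[0,2,-10,0,0,0],[-0.5,5,-13,0,0,0],[-1,8.5,-13.5,0,0,0],[-1,12,-13.5,0,0,0],[-1,14,-13.5,0,0,0],[-1,15,-13.5,0,0,0],[-1,15,-13.5,0,0,0]]';  python3 - <<'E'
from meas import *
shot('wrist','w4')
P=pts('w4'); p=ld('w4')['p']; h=cv2.cvtColor(p,cv2.COLOR_BGR2HSV)
a=np.radians(-9); c=np.array([.579,.181]); X=np.array([np.cos(a),np.sin(a)]);Y=np.array([-np.sin(a),np.cos(a)])
xs=(P[...,:2]-c)@X; ys=(P[...,:2]-c)@Y
m=(abs(xs)<.11)&(ys>.11)&(ys<.225)&((h[...,0]<35)&(h[...,1]>40))&(P[...,2]<.06)&(h[...,2]>60)
n,l,st,ce=cv2.connectedComponentsWithStats(m.astype(np.uint8))
for i in range(1,n):
    if st[i,4]>40: k=l==i; print(st[i],np.round([xs[k].mean(),ys[k].mean(),P[k][:,2].mean(),P[k][:,2].max()],3))
u,v=np.where(m)[::-1]; 
E
```

```text
time: 10.0
eef_pos: [0.5078, 0.187, 0.2185]
tcp_rot: [0.997, -0.079, 0.001, -0.0]
contact_force: [0.3, 0.3, -2.1]
opening: 0.247
finger_force: 50.0
[ 137  180   46   64 1636] [-0.079  0.15   0.029  0.042]
```

View pics/w4.png

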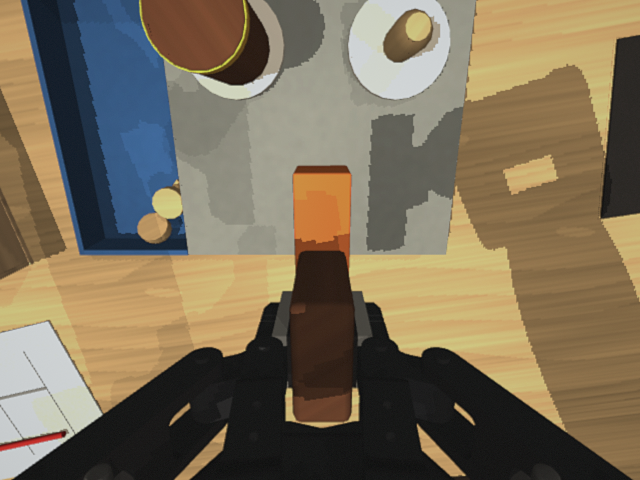

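```bash
python3 go.py .528 -.154 .20 0
```

```text
t 10.05 pos [0.5079 0.1879 0.2183] shift cm [ 7.37 33.44  1.8 ] turn [-0.0009 -0.0012 -0.1582]
```

```bash
python3 - <<'E'
from meas import *
P=pts('w4'); z=ld('w4'); p=z['p']
a=np.radians(-9); c=np.array([.579,.181]); X=np.array([np.cos(a),np.sin(a)]);Y=np.array([-np.sin(a),np.cos(a)])
for u,v in [(153,228),(145,235),(160,222),(168,203),(158,203),(178,203),(168,192),(168,214),(177,186),(178,184),(176,190)]:
    q=P[v,u]; print((u,v),np.round([(q[:2]-c)@X*1000,(q[:2]-c)@Y*1000,q[2]*1000],0))
cv2.imwrite('pics/w4c.png',cv2.resize(p[165:260,110:210],None,fx=6,fy=6,interpolation=cv2.INTER_CUBIC))
E
```

```text
(153, 228) [-93. 162.  25.]
(145, 235) [-99. 169.  30.]
(160, 222) [-89. 156.  20.]
(168, 203) [-66. 140.  34.]
(158, 203) [-66. 149.  35.]
(178, 203) [-66. 130.  36.]
(168, 192) [-55. 138.  36.]
(168, 214) [-77. 141.  34.]
(177, 186) [-52. 134.  23.]
(178, 184) [-50. 133.  22.]
(176, 190) [-54. 131.  32.]
```

View pics/w4c.png

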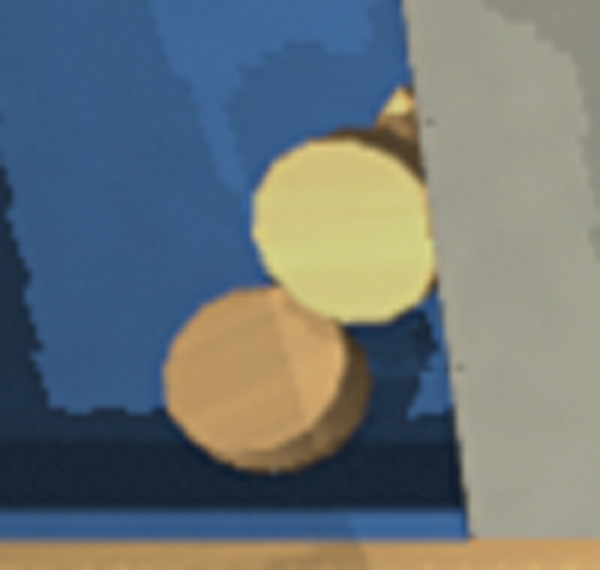

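All three chips are in the trough: the level disc at station y≈140 mm with its top at 35 mm, the tilted disc at y≈162 mm, and the block under the first disc at y≈133 mm. Now the scraper goes back.

```bash
python3 -m crank '[[0.5,2,0.3,0,0,0],[1.2,5.5,0.6,0,0,-0.02],[2.1,9.5,1,0,0,-0.04],[3,13.5,1.3,0,0,-0.06],[3.9,17.5,1.6,0,0,-0.08],[4.8,21.5,1.8,0,0,-0.1],[5.7,25.5,1.8,0,0,-0.12],[6.5,29.5,1.8,0,0,-0.14],[7.2,32.5,1.8,0,0,-0.157],[7.4,33.5,1.8,0,0,-0.157]]'; python3 -m crank '[[0,0,0,0,0,0],[0,0,0,0,0,0],[0,0,0,0,0,0]]'; python3 go.py .5285 -.154 .044 0
```

```text
time: 11.05
eef_pos: [0.5292, -0.1567, 0.1998]
tcp_rot: [1.0, -0.001, 0.0, 0.0]
contact_force: [0.2, 0.0, -3.3]
opening: 0.25
finger_force: 50.2
time: 11.35
eef_pos: [0.5284, -0.1529, 0.1993]
tcp_rot: [1.0, 0.001, -0.0, -0.0]
contact_force: [-0.6, -0.4, -1.7]
opening: 0.251
finger_force: 50.1
t 11.35 pos [ 0.5284 -0.1529  0.1993] shift cm [ 0.02  0.12 15.53] turn [-0.0008  0.0004  0.0017]
```

```bash
python3 -m crank '[[0,0.1,2,0,0,0],[0,0.1,5,0,0,0],[0,0.1,8,0,0,0],[0,0.1,11,0,0,0],[0,0.1,13,0,0,0],[0,0.1,14,0,0,0],[0,0.1,14.8,0,0,0],[0,0.1,15.1,0,0,0],[0,0.1,15.3,0,0,0],[0,0.1,15.3,0,0,0]]'; python3 go.py .5285 -.154 .044 0
```

```text
time: 12.35
eef_pos: [0.5288, -0.1558, 0.0473]
tcp_rot: [1.0, -0.0, 0.001, 0.0]
contact_force: [-0.3, 0.3, -1.8]
opening: 0.249
finger_force: 50.2
t 12.35 pos [ 0.5288 -0.1558  0.0473] shift cm [-0.04 -0.18  0.33] turn [ 0.0007 -0.0013 -0.0001]
```

```bash
python3 -m crank '[[0,0,0.1,0,0,0],[0,0,0.2,0,0,0],[0,0,0.3,0,0,0],[0,0,0.35,0,0,0],[0,0,0.35,0,0,0]]'
```

```text
time: 12.85
eef_pos: [0.5286, -0.1559, 0.0446]
tcp_rot: [1.0, -0.0, 0.0, 0.0]
contact_force: [-3.3, 0.5, 5.5]
opening: 0.254
finger_force: 51.4
```

Contact is made. I'll release the scraper, retreat, then make a small test tilt to learn the wrist's joint convention.

```bash
cat > log.py <<'E'
from plant import ctrl; import json
s=ctrl.get_state(); open('log.txt','a').write(json.dumps([list(s['qpos']),list(s['eef_pos']),list(s['tcp_rot'])])+'\n'); print('q',s['qpos'].round(3))
E
python3 log.py; python3 -m crank '[[0,0,0,0,0,0],[0,0,0,0,0,0],[0,0,0,0,0,0],[0,0,0,0,0,0],[0,0,0,0,0,0],[0,0,0,0,0,0],[0,0,-0.5,0,0,0],[0,0,-2,0,0,0],[0,0,-4,0,0,0],[0,0,-7,0,0,0]]' 1; python3 log.py;  python3 -m crank '[[0,0,-3,0,0,0],[0,2,-7,0,0,0],[0,5,-10,0,0,0],[1,8,-13,0,0,0],[2,11,-16,0,0,0],[3,14,-18,0,0,0],[3,14,-18,-0.1,0,0],[3,14,-18,-0.25,0,0],[3,14,-18,-0.4,0,0],[3,14,-18,-0.4,0,0]]';python3 log.py
```

```text
q [-0.471  0.249  2.001 -0.     0.891  1.1  ]
time: 13.85
eef_pos: [0.5274, -0.1552, 0.1134]
tcp_rot: [1.0, -0.0, -0.001, -0.001]
contact_force: [0.2, -0.5, 0.3]
opening: 0.998
finger_force: 0.0
q [-0.471  0.143  1.976  0.     1.025  1.1  ]
time: 14.85
eef_pos: [0.5579, -0.2928, 0.293]
tcp_rot: [0.98, 0.002, -0.0, 0.199]
contact_force: [-0.5, -0.3, -0.1]
opening: 0.998
finger_force: 0.0
q [-0.509  0.073  1.744 -0.382  1.15   1.185]
```

```bash
python3 - <<'E' >> log.txt
import json
print(json.dumps([[-1.49502014,.286988232,1.57785579,0,1.27859458,-.149989622],[.15109744,-.65734229,.23023939],[9.93635106e-01,1.12642907e-01,3.54566739e-05,-9.22294539e-04]]))
E
cat > kin.py <<'E'
from h import *; import json
from scipy.optimize import least_squares
L=[json.loads(l) for l in open('log.txt')]
E_=lambda a,x:R.from_euler(a,x).as_matrix()
def fr(q):
    A=E_('z',q[0]);B=A@E_('y',q[1]);C=A@E_('y',q[1]+q[2]);D=C@E_('z',q[3]);F=D@E_('y',q[4]);return A,B,C,D,F,F@E_('z',q[5]+np.pi/2)
def J(q):
    A,B,C,D,F,G=fr(q); return np.column_stack([A[:,0],A[:,1],A[:,2],B[:,2],C[:,0],C[:,2],F[:,2]])
M=np.vstack([J(l[0]) for l in L]); b=np.hstack([l[1] for l in L])
par,*_=np.linalg.lstsq(np.vstack([M,1e-4*np.eye(7)]),np.hstack([b,np.zeros(7)]),rcond=None)
def fk(q): return J(q)@par, fr(q)[5]
lo=np.array([-2.77,-.9,.21,-1.53,.24,-2.84]);hi=np.array([2.77,2.22,2.48,4.67,2.81,2.84])
def ik(p,Rt,q0):
    def f(q):
        a,G=fk(q); return np.r_[(a-p)*10,R.from_matrix(G.T@Rt).as_rotvec()]
    s=least_squares(f,np.clip(q0,lo+.01,hi-.01),bounds=(lo,hi)); return s.x,np.abs(s.fun).max()
E
python3 - <<'E'
from kin import *
print('par',par.round(4),'res',np.abs(M@par-b).max())
for l in L: print(np.round((R.from_matrix(fk(l[0])[1]).inv()*R.from_quat(l[2])).as_rotvec(),3))
m=np.array([.282,.959,0]);m/=np.linalg.norm(m);z=np.array([0,0,-1.])
peg=np.array([.632,.106,.105])
for sg in (1,-1):
    x=sg*m; Rt=np.column_stack([x,np.cross(z,x),z]); q,e=ik(np.array([.5753,-.3284,.027]),Rt,L[0][0]); print('pick',sg,q.round(2),round(e,4))
    for ph in (-30,0,30,60,80,100):
        h=np.array([np.cos(np.radians(ph)),np.sin(np.radians(ph)),0]); x=sg*z; Rp=np.column_stack([x,np.cross(h,x),h])
        best=min((ik(peg+.019*h,Rp,[0.,.5,1.5,a,1.,c]) for a in (1.,2.,3.) for c in (-2,0,2)),key=lambda t:t[1]); print(' place',ph,best[0].round(2),round(best[1],4))
E
```

```text
par [0.     0.1009 0.2403 0.443  0.0206 0.5725 0.2493] res 4.1588653146296117e-07
[0. 0. 0.]
[ 0.  0. -0.]
[0. 0. 0.]
[-0.  0.  0.]
pick 1 [-0.67  0.48  1.72  0.    0.94 -0.39] 0.0
 place -30 [0.26 0.54 2.12 3.99 1.24 1.21] 0.0
 place 0 [0.01 0.45 2.28 3.16 1.16 1.57] 0.0
 place 30 [-0.26  0.47  2.24  2.31  1.27  1.88] 0.0
 place 60 [-0.37  0.58  2.03  1.7   1.49  2.09] 0.0
 place 80 [-0.37  0.69  1.84  1.41  1.68  2.18] 0.0
 place 100 [-0.33  0.79  1.63  1.18  1.89  2.22] 0.0
pick -1 [-0.67  0.48  1.72  0.    0.94  2.76] 0.0
 place -30 [ 0.26  0.54  2.12  3.99  1.24 -1.93] 0.0
 place 0 [ 0.01  0.45  2.28  3.16  1.16 -1.58] 0.0
 place 30 [-0.26  0.47  2.24  2.31  1.27 -1.26] 0.0
 place 60 [-0.37  0.58  2.03  1.7   1.49 -1.05] 0.0
 place 80 [-0.37  0.69  1.84  1.41  1.68 -0.96] 0.0
 place 100 [-0.33  0.79  1.63  1.18  1.89 -0.92] 0.0
```

```bash
cat > pl.py <<'E'
from kin import *
m=np.array([.282,.959,0]);m/=np.linalg.norm(m);z=np.array([0,0,-1.])
Rpick=np.column_stack([-m,np.cross(z,-m),z])
def Rplace(ph):
    h=np.array([np.cos(np.radians(ph)),np.sin(np.radians(ph)),0]); return np.column_stack([-z,np.cross(h,-z),h]),h
E
python3 - <<'E'
from pl import *
import go
for zz in (.16,.027):
    q,e=ik(np.array([.5753,-.3284,zz]),Rpick,[-.6,.4,1.7,0,1.,2.5]); print(q.round(3),e)
    go.go(.5753,-.3284,zz,0,R.from_matrix(Rpick))
E
```

```text
[-0.672  0.321  1.668  0.     1.153  2.756] 1.7272956289512221e-13
t 14.85 pos [ 0.5579 -0.2928  0.293 ] shift cm [ 1.74 -1.89 13.64] turn [ 0.2778 -0.3706  1.8319]
[-0.672  0.484  1.722  0.     0.936  2.756] 9.41016860590834e-13
t 14.85 pos [ 0.5579 -0.2928  0.293 ] shift cm [ 1.75 -7.07 25.89] turn [ 0.2778 -0.3706  1.8319]
```

```bash
python3 -m crank '[[0.2,-0.2,1,0.028,-0.037,0.14],[0.3,-0.4,2,0.055,-0.074,0.28],[0.5,-0.6,3,0.083,-0.11,0.42],[0.7,-0.7,4,0.11,-0.148,0.56],[0.9,-0.9,5,0.139,-0.185,0.7],[1,-1.1,6,0.166,-0.222,0.84],[1.2,-1.3,7.5,0.194,-0.26,0.98],[1.4,-1.5,9,0.222,-0.297,1.12],[1.6,-1.7,10.5,0.25,-0.334,1.26],[1.7,-1.8,12,0.278,-0.37,1.4]]'; python3 - <<'E'
from pl import *
import go
go.go(.5753,-.3284,.15,0,R.from_matrix(Rpick))
E
```

```text
time: 15.85
eef_pos: [0.5758, -0.3267, 0.1763]
tcp_rot: [0.749, -0.661, -0.038, 0.021]
contact_force: [-0.1, 0.5, -0.2]
opening: 0.998
finger_force: 0.0
t 15.85 pos [ 0.5758 -0.3267  0.1763] shift cm [ 0.24 -0.15  2.62] turn [0.0871 0.0128 0.4094]
```

```bash
python3 -m crank '[[0.1,-0.1,0.8,0.026,0.004,0.12],[0.2,-0.1,1.6,0.052,0.008,0.24],[0.2,-0.15,2.4,0.078,0.012,0.36],[0.24,-0.15,2.6,0.087,0.013,0.409],[0.24,-0.15,2.6,0.087,0.013,0.409],[0.24,-0.15,2.6,0.087,0.013,0.409]]'; python3 log.py; python3 - <<'E'
from pl import *
import go
go.go(.5753,-.3284,.027,0,R.from_matrix(Rpick))
E
```

```text
time: 16.45
eef_pos: [0.575, -0.3283, 0.1505]
tcp_rot: [-0.602, 0.799, -0.001, -0.001]
contact_force: [0.8, -0.0, -0.2]
opening: 1.005
finger_force: 0.0
q [-0.671  0.33   1.675 -0.003  1.136  2.751]
t 16.45 pos [ 0.575  -0.3283  0.1505] shift cm [-0.04 -0.04 12.35] turn [ 0.0008 -0.003   0.0071]
```

```bash
python3 -m crank '[[0,0,2,0,0,0],[0,0,5,0,0,0],[0,0,8,0,0,0],[0,0,10,0,0,0],[0,0,11.5,0,0,0],[0,0,12.5,0,0,0],[0,0,12.8,0,0,0],[0,0,12.8,0,0,0]]' && python3 -m crank '[[0,0,0,0,0,0],[0,0,0,0,0,0],[0,0,0,0,0,0],[0,0,0,0,0,0],[0,0,0,0,0,0],[0,0,0,0,0,0]]' 0 45; python3 log.py
```

```text
time: 17.25
eef_pos: [0.5747, -0.3282, 0.0218]
tcp_rot: [-0.602, 0.799, -0.001, -0.002]
contact_force: [0.7, -0.9, 0.6]
opening: 0.999
finger_force: 0.0
time: 17.85
eef_pos: [0.5769, -0.3293, 0.024]
tcp_rot: [-0.602, 0.799, -0.004, -0.001]
contact_force: [4.6, -0.6, 5.8]
opening: 0.652
finger_force: 48.1
q [-0.67   0.488  1.722 -0.004  0.925  2.754]
```

```bash
python3 -m crank '[[0,0,-1,0,0,0],[0,0,-3,0,0,0],[0,0,-6,0,0,0],[0,0,-10,0,0,0],[0,0,-14,0,0,0],[0,0,-18,0,0,0],[0,0,-22,0,0,0],[0,0,-25,0,0,0],[0,0,-26,0,0,0],[0,0,-26,0,0,0]]'; python3 log.py; python3 - <<'E'
from meas import *
shot('wrist','w5'); shot('side','s5')
P=pts('w5'); st=ctrl.get_state(); Rt=R.from_quat(st['tcp_rot']); d=ld('w5')['d']
Q=Rt.inv().apply((P.reshape(-1,3)-st['eef_pos']))*1000
hsv=cv2.cvtColor(ld('w5')['p'],cv2.COLOR_BGR2HSV).reshape(-1,3).astype(int); 
k=(d.reshape(-1)>.05)&(abs(Q[:,1])<29)&(abs(Q[:,0])<110)&(Q[:,2]>-60)&(Q[:,2]<20)&(hsv[:,1]>80)
print(k.sum(),np.percentile(Q[k],[1,5,50,95,99],axis=0).round(1))
from pl import *
s=ctrl.get_state(); q0=s['qpos']
for ph in (20,30,40):
    Rp,h=Rplace(ph); q,e=ik(np.array([.632,.106,.20])+.022*h,Rp,[-.26,.47,2.0,2.31,1.27,-1.26]); print(ph,q.round(2),e)
    if ph==30:
        for t in np.linspace(0,1,9):
            p,G=fk(q0+(q-q0)*t); ax=-G[:,0]; org=p-.022*G[:,2]-.04*ax; print(p.round(3),'mouth',(org+.095*ax).round(3),'org',org.round(3),'toolz',G[:,2].round(2))
E
```

```text
time: 18.85
eef_pos: [0.5747, -0.3272, 0.282]
tcp_rot: [-0.602, 0.799, -0.0, -0.002]
contact_force: [-0.4, -0.4, -2.4]
opening: 0.648
finger_force: 48.0
q [-0.669  0.224  1.559 -0.005  1.359  2.753]
28605 [[-21.9 -25.7 -53.7]
 [-14.6 -22.5 -53.1]
 [ 22.3   0.1 -48.7]
 [ 41.1  22.6 -19.5]
 [ 41.4  26.   -6.6]]
20 [-0.18  0.2   2.32  2.52  1.04 -1.22] 6.935340097326192e-15
30 [-0.25  0.23  2.28  2.26  1.13 -1.09] 2.0212581298013496e-10
[ 0.574 -0.326  0.278] mouth [ 0.589 -0.274  0.3  ] org [ 0.563 -0.365  0.3  ] toolz [-0.01  0.   -1.  ]
[ 0.607 -0.225  0.239] mouth [ 0.594 -0.178  0.272] org [ 0.612 -0.269  0.251] toolz [ 0.11  0.25 -0.96]
[ 0.631 -0.129  0.218] mouth [ 0.594 -0.097  0.252] org [ 0.65  -0.17   0.226] toolz [ 0.22  0.47 -0.86]
[ 0.648 -0.044  0.212] mouth [ 0.594 -0.03   0.233] org [ 0.675 -0.079  0.223] toolz [ 0.32  0.64 -0.7 ]
[0.659 0.024 0.214] mouth [0.6   0.027 0.214] org [ 0.686 -0.007  0.234] toolz [ 0.42  0.75 -0.52]
[0.666 0.074 0.22 ] mouth [0.611 0.073 0.197] org [0.685 0.044 0.249] toolz [ 0.53  0.78 -0.33]
[0.667 0.104 0.222] mouth [0.624 0.103 0.181] org [0.674 0.077 0.258] toolz [ 0.65  0.74 -0.17]
[0.663 0.118 0.216] mouth [0.634 0.114 0.165] org [0.656 0.096 0.256] toolz [ 0.76  0.64 -0.06]
[0.651 0.117 0.2  ] mouth [0.632 0.106 0.145] org [0.632 0.106 0.24 ] toolz [0.87 0.5  0.  ]
40 [-0.31  0.27  2.22  2.04  1.24 -1.  ] 3.191891195797325e-14
```

Cup is held: its closed end is 41 mm from the grasp line and its axis about 24 mm behind the TCP. Next I'll compute waypoints along a joint-interpolated path to hover over the peg.

```bash
cat > wp.py <<'E'
import sys; from pl import *
# wp.py nrows_remaining : print next 10 rows (every 2nd) toward hover
n=int(sys.argv[1]); s=ctrl.get_state(); q0=s['qpos']; p0,G0=s['eef_pos'],R.from_quat(s['tcp_rot'])
Rp,h=Rplace(30); q,e=ik(np.array([.632,.106,.20])+.024*h,Rp,[-.25,.23,2.28,2.26,1.13,-1.09]); print(s['time'],q0.round(2),q.round(2))
for i in range(1,min(n,10)+1):
    p,G=fk(q0+(q-q0)*i/n); print(np.round(np.r_[G0.inv().apply(p-p0)*100],1),(G0.inv()*R.from_matrix(G)).as_rotvec().round(2))
E
python3 wp.py 38
```

```text
18.95 [-0.67  0.23  1.56 -0.    1.36  2.75] [-0.25  0.23  2.27  2.26  1.13 -1.09]
[-2.3 -0.2  1. ] [ 0.01 -0.06 -0.1 ]
[-4.5 -0.3  1.9] [ 0.03 -0.11 -0.2 ]
[-6.8 -0.4  2.7] [ 0.05 -0.17 -0.29]
[-9.  -0.4  3.4] [ 0.08 -0.22 -0.39]
[-11.2  -0.4   4.1] [ 0.11 -0.27 -0.48]
[-13.4  -0.4   4.6] [ 0.15 -0.32 -0.57]
[-15.5  -0.4   5.1] [ 0.19 -0.37 -0.65]
[-17.6  -0.3   5.5] [ 0.24 -0.41 -0.74]
[-19.6  -0.2   5.8] [ 0.29 -0.45 -0.82]
[-21.6  -0.1   6.1] [ 0.35 -0.48 -0.89]
```

```bash
python3 -m crank '[[-2.3,-0.2,1,0.01,-0.06,-0.1],[-4.5,-0.3,1.9,0.03,-0.11,-0.2],[-6.8,-0.4,2.7,0.05,-0.17,-0.29],[-9,-0.4,3.4,0.08,-0.22,-0.39],[-11.2,-0.4,4.1,0.11,-0.27,-0.48],[-13.4,-0.4,4.6,0.15,-0.32,-0.57],[-15.5,-0.4,5.1,0.19,-0.37,-0.65],[-17.6,-0.3,5.5,0.24,-0.41,-0.74],[-19.6,-0.2,5.8,0.29,-0.45,-0.82],[-21.6,-0.1,6.1,0.35,-0.48,-0.89]]'; python3 wp.py 28
```

```text
time: 19.95
eef_pos: [0.634, -0.1186, 0.2156]
tcp_rot: [0.857, -0.432, -0.008, -0.282]
contact_force: [-0.4, -0.6, -1.1]
opening: 0.648
finger_force: 48.1
19.95 [-0.56  0.23  1.75  0.59  1.29  1.74] [-0.25  0.23  2.27  2.26  1.13 -1.09]
[-1.1 -1.1  1.2] [ 0.05 -0.02 -0.08]
[-2.1 -2.1  2.3] [ 0.1  -0.04 -0.16]
[-3.2 -3.1  3.3] [ 0.15 -0.05 -0.24]
[-4.2 -4.1  4.2] [ 0.21 -0.05 -0.32]
[-5.2 -5.1  5. ] [ 0.26 -0.05 -0.4 ]
[-6.2 -6.   5.8] [ 0.31 -0.05 -0.47]
[-7.1 -6.9  6.5] [ 0.37 -0.04 -0.54]
[-8.  -7.8  7.2] [ 0.42 -0.02 -0.61]
[-8.8 -8.6  7.8] [ 0.47  0.   -0.68]
[-9.6 -9.3  8.3] [ 0.52  0.03 -0.74]
```

```bash
python3 -m crank '[[-1.1,-1.1,1.2,0.05,-0.02,-0.08],[-2.1,-2.1,2.3,0.1,-0.04,-0.16],[-3.2,-3.1,3.3,0.15,-0.05,-0.24],[-4.2,-4.1,4.2,0.21,-0.05,-0.32],[-5.2,-5.1,5,0.26,-0.05,-0.4],[-6.2,-6,5.8,0.31,-0.05,-0.47],[-7.1,-6.9,6.5,0.37,-0.04,-0.54],[-8,-7.8,7.2,0.42,-0.02,-0.61],[-8.8,-8.6,7.8,0.47,0,-0.68],[-9.6,-9.3,8.3,0.52,0.03,-0.74]]'; python3 wp.py 20
```

```text
time: 20.95
eef_pos: [0.6624, 0.0358, 0.2145]
tcp_rot: [0.855, -0.088, 0.215, -0.464]
contact_force: [-0.5, 0.3, -2.0]
opening: 0.652
finger_force: 48.1
20.95 [-0.45  0.23  1.94  1.19  1.23  0.73] [-0.25  0.23  2.27  2.26  1.13 -1.09]
[-0.2 -0.6  0.8] [ 0.03  0.03 -0.06]
[-0.4 -1.2  1.5] [ 0.06  0.06 -0.13]
[-0.6 -1.8  2.2] [ 0.09  0.09 -0.19]
[-0.7 -2.3  2.8] [ 0.11  0.12 -0.25]
[-0.9 -2.8  3.3] [ 0.13  0.16 -0.31]
[-1.1 -3.2  3.8] [ 0.14  0.2  -0.36]
[-1.2 -3.6  4.3] [ 0.15  0.24 -0.42]
[-1.4 -4.   4.7] [ 0.15  0.28 -0.48]
[-1.6 -4.2  5. ] [ 0.15  0.32 -0.53]
[-1.7 -4.4  5.4] [ 0.15  0.36 -0.58]
```

```bash
python3 -m crank '[[-0.2,-0.6,0.8,0.03,0.03,-0.06],[-0.4,-1.2,1.5,0.06,0.06,-0.13],[-0.6,-1.8,2.2,0.09,0.09,-0.19],[-0.7,-2.3,2.8,0.11,0.12,-0.25],[-0.9,-2.8,3.3,0.13,0.16,-0.31],[-1.1,-3.2,3.8,0.14,0.2,-0.36],[-1.2,-3.6,4.3,0.15,0.24,-0.42],[-1.4,-4,4.7,0.15,0.28,-0.48],[-1.6,-4.2,5,0.15,0.32,-0.53],[-1.7,-4.4,5.4,0.15,0.36,-0.58]]'; python3 wp.py 10
```

```text
time: 21.95
eef_pos: [0.6692, 0.1065, 0.2203]
tcp_rot: [0.757, 0.093, 0.491, -0.421]
contact_force: [1.1, 0.2, -1.3]
opening: 0.645
finger_force: 48.1
21.95 [-0.35  0.23  2.11  1.73  1.18 -0.18] [-0.25  0.23  2.27  2.26  1.13 -1.09]
[-0.2 -0.2  0.2] [-0.01  0.03 -0.06]
[-0.3 -0.4  0.4] [-0.02  0.07 -0.11]
[-0.5 -0.6  0.6] [-0.04  0.1  -0.17]
[-0.8 -0.7  0.6] [-0.06  0.13 -0.23]
[-1.  -0.7  0.7] [-0.08  0.16 -0.28]
[-1.3 -0.8  0.7] [-0.11  0.18 -0.34]
[-1.6 -0.7  0.6] [-0.14  0.2  -0.39]
[-2.  -0.7  0.5] [-0.18  0.22 -0.45]
[-2.4 -0.6  0.3] [-0.21  0.24 -0.5 ]
[-2.8 -0.5  0.1] [-0.25  0.25 -0.55]
```

```bash
python3 -m crank '[[-0.2,-0.2,0.2,-0.01,0.03,-0.06],[-0.3,-0.4,0.4,-0.02,0.07,-0.11],[-0.5,-0.6,0.6,-0.04,0.1,-0.17],[-0.8,-0.7,0.6,-0.06,0.13,-0.23],[-1,-0.7,0.7,-0.08,0.16,-0.28],[-1.3,-0.8,0.7,-0.11,0.18,-0.34],[-1.6,-0.7,0.6,-0.14,0.2,-0.39],[-2,-0.7,0.5,-0.18,0.22,-0.45],[-2.4,-0.6,0.3,-0.21,0.24,-0.5],[-2.8,-0.5,0.1,-0.25,0.25,-0.55]]'; python3 -m crank '[[0,0,0,0,0,0],[0,0,0,0,0,0],[0,0,0,0,0,0]]'; python3 wp.py 1; python3 - <<'E'
from meas import *
shot('top','t6'); shot('side','s6')
for f in ('t6','s6'):
    P=pts(f); z=ld(f); d=z['d']; h=cv2.cvtColor(z['p'],cv2.COLOR_BGR2HSV).astype(int)
    m=(d>.05)&(np.hypot(P[...,0]-.632,P[...,1]-.106)<.045)&(P[...,2]>.145)&(P[...,2]<.26)
    top=m&(P[...,2]>.228)
    for k,n in((m,'all'),(top,'top'),(m&(h[...,1]>90)&(h[...,2]>50)&((h[...,0]<18)|(h[...,0]>170)),'wood')):
        if k.sum()>5: r=cv2.minAreaRect((P[k][:,:2]*1000).astype(np.float32)); print(f,n,k.sum(),np.round(r[0],1),np.round(r[1],1),np.percentile(P[k][:,2],[2,50,98]).round(3))
p=np.vstack([cv2.resize(ld('t6')['p'][180:260,200:320],(600,400))]) 
a=cv2.resize(ld('s6')['p'][170:320,180:300],(400,500)); b=cv2.resize(ld('t6')['p'][190:260,220:290],(400,400)); b=cv2.copyMakeBorder(b,0,100,0,0,0)
cv2.imwrite('pics/hov.png',np.hstack([a,b]))
E
```

```text
time: 22.95
eef_pos: [0.6531, 0.1176, 0.1994]
tcp_rot: [0.684, 0.181, 0.683, -0.184]
contact_force: [-0.8, 0.3, -2.5]
opening: 0.649
finger_force: 48.2
time: 23.25
eef_pos: [0.655, 0.1172, 0.2031]
tcp_rot: [0.682, 0.181, 0.684, -0.185]
contact_force: [0.2, 0.5, -1.4]
opening: 0.649
finger_force: 48.2
23.25 [-0.25  0.23  2.27  2.26  1.13 -1.08] [-0.25  0.23  2.27  2.26  1.13 -1.09]
[-0.3 -0.2 -0.2] [-0.   -0.01 -0.  ]
t6 all 786 [630.7 102.7] [67.2 86. ] [0.16  0.241 0.248]
t6 top 452 [636.1 103.3] [56.5 53.9] [0.233 0.244 0.249]
t6 wood 497 [637.6 102.4] [56.2 60.5] [0.19  0.243 0.249]
s6 all 1467 [626.5 108.3] [74.1 75.8] [0.152 0.214 0.245]
s6 top 518 [637.8 107.2] [55.8 59.2] [0.229 0.242 0.246]
s6 wood 1139 [634.9 111.5] [57.9 69. ] [0.152 0.224 0.245]
```

View pics/hov.png

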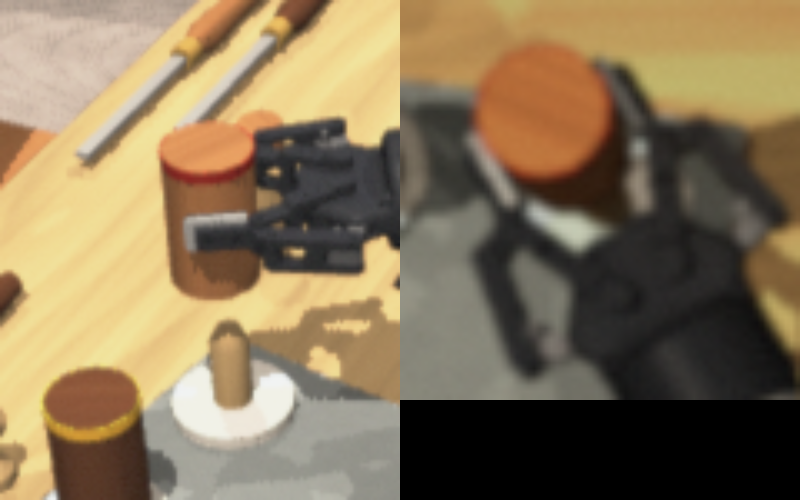

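The cup hangs mouth down and upright over the peg. Relative to the peg it is about 5 mm too far in +x in both views, so I'll correct that and lower.

```bash
python3 -m crank '[[0,-0.12,-0.16,0,0,0],[0,-0.24,-0.32,0,0,0],[-1,-0.24,-0.32,0,0,0],[-2,-0.24,-0.32,0,0,0],[-3.2,-0.24,-0.32,0,0,0],[-4.4,-0.24,-0.32,0,0,0],[-5.5,-0.24,-0.32,0,0,0],[-6.5,-0.24,-0.32,0,0,0],[-7.5,-0.24,-0.32,0,0,0],[-8,-0.24,-0.32,0,0,0]]';  python3 - <<'E'
from meas import *
s=ctrl.get_state(); print(s['eef_pos'],R.from_quat(s['tcp_rot']).as_matrix().round(3)[2])
shot('top','t7'); shot('side','s7')
for f in ('t7','s7'):
    P=pts(f); z=ld(f); d=z['d']; h=cv2.cvtColor(z['p'],cv2.COLOR_BGR2HSV).astype(int)
    m=(d>.05)&(np.hypot(P[...,0]-.632,P[...,1]-.106)<.045)&(P[...,2]>.145)&(P[...,2]<.2)&(h[...,1]>90)&((h[...,0]<18)|(h[...,0]>170))
    r=cv2.minAreaRect((P[m][:,:2]*1000).astype(np.float32)); print(f,m.sum(),np.round(r[0],1),np.round(r[1],1),np.percentile(P[m][:,2],[2,50,98]).round(3))
E
```

```text
time: 24.35
eef_pos: [0.6511, 0.1183, 0.1222]
tcp_rot: [0.682, 0.181, 0.684, -0.185]
contact_force: [0.4, 0.5, -2.6]
opening: 0.652
finger_force: 48.2
[0.65105393 0.11834726 0.12217518] [ 1.    -0.004  0.005]
t7 400 [632.5 105.2] [56.1 55.3] [0.149 0.163 0.168]
s7 507 [633.7 109.2] [55.9 59.9] [0.146 0.161 0.164]
```

```bash
python3 -m crank '[[-0.4,0,0,0,0,0],[-0.8,0,0,0,0,0],[-1.1,0,0,0,0,0],[-1.3,0,0,0,0,0],[-1.4,0,0,0,0,0],[-1.5,0,0,0,0,0],[-1.5,0,0,0,0,0]]'; python3 -m crank '[[-0.08,0,0,0,0,0],[-0.16,0,0,0,0,0],[-0.16,0,0,0,0,0]]'
```

```text
time: 25.15
eef_pos: [0.6514, 0.1184, 0.1087]
tcp_rot: [0.681, 0.181, 0.685, -0.185]
contact_force: [0.0, 0.0, -0.8]
opening: 0.648
finger_force: 48.2
time: 25.45
eef_pos: [0.6513, 0.1184, 0.1071]
tcp_rot: [0.681, 0.181, 0.685, -0.185]
contact_force: [-0.8, 0.2, -2.2]
opening: 0.645
finger_force: 48.2
```

```bash
python3 -m crank '[[-0.08,0,0,0,0,0],[-0.16,0,0,0,0,0],[-0.16,0,0,0,0,0]]'; python3 -m crank '[[-0.08,0,0,0,0,0],[-0.16,0,0,0,0,0],[-0.16,0,0,0,0,0]]'
```

```text
time: 25.75
eef_pos: [0.6513, 0.1184, 0.1054]
tcp_rot: [0.681, 0.181, 0.685, -0.185]
contact_force: [0.0, 0.2, -2.0]
opening: 0.653
finger_force: 48.2
time: 26.05
eef_pos: [0.6516, 0.1186, 0.1049]
tcp_rot: [0.68, 0.182, 0.686, -0.185]
contact_force: [-1.6, 0.6, 2.8]
opening: 0.65
finger_force: 48.2
```

```bash
python3 -m crank '[[0,0,0,0,0,0],[0,0,0,0,0,0],[0,0,0,0,0,0],[0,0,0,0,0,0],[0,0,0,0,0,0],[0,0,0,0,0,0]]' 1; python3 -m crank '[[0.1,0,-0.5,0,0,0],[0.1,0,-1.5,0,0,0],[0.1,0,-3,0,0,0],[0.1,0,-5,0,0,0],[0.2,0,-7,0,0,0],[1,0,-8.5,0,0,0],[2.5,0,-10,0,0,0],[4,0,-11,0,0,0],[5,0,-11,0,0,0],[5,0,-11,0,0,0]]'; python3 - <<'E'
from meas import *
shot('top','t8'); shot('side','s8')
for f in ('t8','s8'):
    P=pts(f); z=ld(f); d=z['d']; h=cv2.cvtColor(z['p'],cv2.COLOR_BGR2HSV).astype(int)
    m=(d>.05)&(np.hypot(P[...,0]-.632,P[...,1]-.106)<.045)&(P[...,2]>.132)&(P[...,2]<.2)&(h[...,1]>90)&((h[...,0]<18)|(h[...,0]>170))
    r=cv2.minAreaRect((P[m][:,:2]*1000).astype(np.float32)); A=np.c_[P[m][:,:2],np.ones(m.sum())]; print(f,m.sum(),np.round(r[0],1),np.round(r[1],1),np.percentile(P[m][:,2],[2,50,98]).round(3),np.linalg.lstsq(A,P[m][:,2],rcond=None)[0].round(2))
run('t8',dict(grip=((335,230,375,298),.065,.1,999),scr=((335,230,375,298),.02,.1,999),dry=((188,195,230,240),.13,.17,999),bla=((320,184,342,206),.04,.1,999),blb=((348,170,368,190),.04,.08,999)))
E
```

```text
time: 26.65
eef_pos: [0.6514, 0.1184, 0.1038]
tcp_rot: [0.681, 0.181, 0.685, -0.185]
contact_force: [0.3, -0.6, -0.1]
opening: 1.0
finger_force: 0.0
time: 27.65
eef_pos: [0.5553, 0.0624, 0.1543]
tcp_rot: [0.681, 0.181, 0.686, -0.184]
contact_force: [-0.2, -0.5, -0.4]
opening: 1.003
finger_force: 0.0
t8 377 [633.3 105.7] [55.5 55.6] [0.138 0.145 0.151] [0.02 0.02 0.13]
s8 469 [634.1 110.1] [55.2 59.3] [0.133 0.144 0.147] [ 0.04 -0.08  0.13]
grip 159 ctr [ 527.6 -157.4] [21.3 50.6] 88.3 mean [ 526.8 -158.    84.4] z95 [73.7 90.3]
scr 398 ctr [ 526.3 -157.4] [118.1  24.3] 0.0 mean [ 524.5 -157.1   53.5] z95 [27.  89.3]
dry 394 ctr [650.1 231.1] [56.2 56.4] 5.7 mean [649.5 229.9 145.1] z95 [139.4 150.2]
bla 165 ctr [ 714.5 -103.8] [34.5 34.7] 39.7 mean [ 712.8 -103.2   71.3] z95 [47.4 80. ]
blb 145 ctr [ 758.2 -180.1] [34.2 33.8] 1.6 mean [ 757.1 -179.7   58.7] z95 [47.  64.3]
```

The cup is seated: level, top at 145 mm, axis within about 3 mm of the peg. The scraper stands on its pad and the bystanders haven't moved. Handing in.

```bash
python3 -c "
from plant import ctrl; print(ctrl.sign_off())"
```

```text
the job is handed in; nothing more can be done
None
```

I handed the job in at about 28 s, with no verdict returned: the chips are in the trough, the scraper is back on its pad, and the red-banded cup sits mouth down on the free peg; the dark cup and blanks measured unmoved (the pawn wasn't re-measured).

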